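Seat a housing against the gauge stops and hold it for the reading

TASK

On the small gauging fixture, press the blue hinged hold-down strap down over the housing until its ball catch clicks and keeps it shut. Then push the housing along its channel towards the dial gauge, pressing in the sprung plunger, until it is fully home against the two hard stops, and finish while holding it there with a steady, finger-firm push (about 12 to 25 N), since the plunger would push it back off if you let go. Leave the dial gauge and the things standing around the fixture alone.

Things in the scene. Friction and masses are not known exactly. Their poses are not given: they have to be found in the camera images.
- fixture: Gauging fixture, fixed to the granite: base plate 320 (x) x 150 (y) x 15 mm. Origin at the centre of its underside; z up, x along the channel towards the dial gauge (the push direction). Two guides, tops 29 mm above the granite, form a channel 53 mm wide on the centre line from x = -40 to +45 mm. The stop block (86 mm wide, x 56 to 82 mm, top 49 mm up) stands across the far end.
- housing: Milled aluminium housing: open-topped box, 7 mm walls, two cross ribs, 120 (x) x 50 (y) x 32 mm, 0.2 to 0.4 kg. Origin at the centre of its underside, x towards the gauge. It lies on the smooth base plate and slides easily, front part between the guides (1.5 mm play a side), 15 to 40 mm short of the stops. Home: origin at x = -10 mm in the fixture's frame, rear end 30 mm clear of the guides.
- push_face (a point): Centre of the housing's plain flat rear end face (50 mm wide, 32 mm high), which faces -x of the fixture; 16 mm above the base plate, 31 mm above the granite.
- stops: The two hard stop buttons. Origin midway between the end faces of the two (12 mm in diameter, 36 mm apart across the channel, 31 mm above the granite), at x = +50 mm in the fixture's frame. The housing's front face meets them when home. They should carry more than 1 N and less than 40 N.
- plunger (a joint): How far the sprung plunger between the stops is pressed in, in m: 0 = fully out (its round 8 mm tip stands 10 mm in front of the stop face), 0.010 = housing home on the stops. Pushes back with 3 N when out, rising evenly to 7 N at 0.010.
- strap (a joint): Angle of the hold-down strap in rad: 0 = shut, lying level across the channel 2 mm above the housing; it grows as the free end rises. A stiff hinge keeps it where it is left. The ball catch resists from about 0.10 to 0.05 rad (some 7 N at the pad), then snaps it down on its stop and holds it below 0.01 (8 N at the pad would lift it again).
- strap_hinge (a point): Point on the strap's hinge axis, in the middle of the strap's width, 52 mm above the granite, at x = -12, y = +47 mm in the fixture's frame. The axis runs along the fixture's x; shut, the strap reaches from here towards the fixture's -y. The hinge post reaches 58 mm above the granite.
- strap_pad (a point): Centre of the black rubber pad (20 mm, round) on top of the blue strap, where it is pressed; 79 mm from the hinge axis along the strap and 3 mm above it. The point turns with the strap: its z is the normal of the strap's upper face. Strap 24 mm wide, 6 mm thick, 108 mm long from the hinge axis; shut, its upper face is 55 mm above the granite.
- catch_post (a point): Centre of the top of the fixed post with the sprung ball that catches the strap's free end: post 24 mm along x, 12 mm across, top 64 mm above the granite, at x = -12, y = -72 mm in the fixture's frame, 40 mm from the pad of the shut strap.
- gauge: The dial gauge (delicate): a round dial 58 mm across lying face up, centred at x = +127 mm in the fixture's frame, its face 44 mm above the granite. Origin the same as the fixture's.
- next_housing: A second, identical housing waiting on the granite beside the fixture. Origin at the centre of its underside.
- ring_gauge: A steel setting ring, 64 mm outer diameter, 20 mm high, on the granite. Origin at the centre of its underside.
- ref_sphere: A white reference sphere on a steel stem and a round foot of 50 mm, 89 mm tall, on the granite. Origin at the centre of its underside.
Mind the look-alikes: they are no part of the job. What is shaped like the housing but red or yellow is not meant.

How it is judged:
On the way, in this order (a step that is already met when the one before it is completed fails the run):
1. the strap is snapped shut (value of joint strap below 0.03 rad), for 0.2 s.
2. the housing is pushed home against the stops with the strap shut (value of joint plunger above 0.009 m and contact force between housing and stops above 1 N and value of joint strap below 0.03 rad), for 0.2 s.
At the end, for the whole second after the job is handed in: Through the last second the strap is shut (below 0.03 rad), the robot itself pushes the housing (more than 4 N), which lies flat on the base plate at rest, presses the plunger in at least 9 mm and bears on the hard stops with 1 to 40 N (all of step 2 and contact force between housing and stops below 40 N and z of housing in the frame of fixture below 0.018 m and linear speed of housing below 0.01 m/s and contact force between any of the fingers, the arm and housing above 4 N); the arm keeps its last pose, push and grip.
It fails at once if the dial gauge is pressed or knocked (over 3 N) (contact force between any of the fingers, the arm and gauge above 3 N).
It fails at once if a bystander is moved more than 15 mm (distance of any of next_housing, ring_gauge, ref_sphere from where it was at the start of the episode above 0.015 m).
It also fails if it takes over 54 s, if anything falls off the work surface, if the arm or the gripper's body presses on something with over 40 N, if the wrist force passes 120 N, or if a joint passes its speed limit or range.

ROBOT

A 7-joint arm with a two-finger parallel gripper is mounted at the origin on the work surface. World frame = base frame: x ahead of the robot, y to its left, z up, the work surface at z = 0. Lengths are in m, angles in rad, forces in N, time in s.
With the tool pointing down it reaches from about 0.4 to 0.875 m from the base axis. Payload 19.3 kg.
Tool frame: the origin (TCP) lies on the centre line of the jaws, within the pads' length; the fingertips stand ahead of it and the grasp point (between the pads) lies 3 mm ahead of it (manip.tip_extent is the z of the fingertips in the tool frame, in m); z points along the fingers, y is the line along which they close (so a half turn about z gives the same grasp; the last joint's range is limited). The gripper opens to 85 mm and grips with 20 to 120 N. Pads are 22 mm wide; open, the fingers measure 114 mm over their backs; the gripper's body (76 mm by 85 mm) begins 54 mm behind the grasp point. The pads swing forward as they close: fully open they stand 13 mm farther back than shut.
Start: joints at [1.14, 0.521, -0.036, 1.599, 0.021, 1.021, -0.113], TCP at [0.221, -0.585, 0.253] pointing down, gripper open.
Joint ranges: [-2.91, 2.91], [-0.3, 2.13], [-1.5, 1.42], [0.17, 2.43], [-1.26, 4.41], [0.16, 1.93], [-2.52, 2.52]. Speed limits (rad/s): [1.89, 1.89, 2.39, 2.39, 3.01, 3.01, 3.01].

INTERFACE

Orientations are given as a unit quaternion [w, x, y, z].
In Python, from bench import sensors, vision, ticket, manip gives the robot as it stands. The module is installed in compiled form; this text tells all that it offers.
- The arm moves only by the tool arm_command, never from a script. Its argument "rows" is a list of rows, each an object with "dp": the shift along the tool's x, y, z scaled (see below), a list of three; "twist": the turn about the tool's z scaled (see below). A call has 1 to 5 rows; each row is the pose to reach, as a shift and turn from the pose commanded when the call began, along the tool's axes at that moment; what a row does not reach only later rows make up. The controller multiplies each number of a shift by 20 cm and each number of a turn by pi/4 rad. A row lasts 1/12 s, in which the tool goes at most 41.7 mm and 7.16 degrees, less where a joint would pass 70% of its speed; a pose out of reach is approached as far as the arm can. A call with a number of a shift or a turn outside -1 to 1 is refused whole. A call with a gripper value outside its range is refused whole. "fingers" is the opening, from -1 (shut) to 1 (fully open), set as the call begins (left out, the last holds). The fingers move at their own pace and stop on an object; "grip_force" is the grip in N (left out, the last holds). Time passes only in rows, so rows that repeat a pose let the fingers close. It gives the time, the measured TCP pose, the force, the opening and the grip force at its end, in the units of the state.
- sensors.get_state(): the state, without advancing time (a new reading comes with each control period).
- vision.camera(name): name is "side" or "top" or "wrist"; returns a dict with "frame" (384x512x3 uint8, red, green, blue), "fx", "fy", "cx", "cy" (pixels), "rvec" (rotation vector, rad) and "tvec" (3), from world to camera coordinates, as OpenCV has them. Camera axes: x right, y down, z forward; pixel columns grow to the right and rows downward; lengths in m; the calibration is good to about 2 mm. A picture is of the moment at which its call begins. There is no depth.
- ticket.close_job(): hands the job in; it is judged then, once.
The state is a dict: "clock": time; "joints": joint angles; "joint_velocities": joint speeds; "effort": joint torques, N m; "tool_pos": TCP position; "tool_rot": TCP orientation; "contact_force": force on the tool from outside, world axes, zero at the start; "ft_torque": the same for the moment, N m; "finger_gap": finger opening in m; "gripper_force": force on a finger pad.
Only numpy, scipy, OpenCV 4.12 (cv2) and the standard library are available. Lean on these libraries where they do the work, as an engineer would, in place of code of your own. Each camera call takes 0.05 s, during which the arm holds its last target. There are 200 camera calls.

## Working session

There is one attempt and no reset: what is moved stays moved. The work goes in short steps, Python scripts to look and compute and a tool call to move; the robot and the scene stay as the last step left them, time stands still between calls to the robot, and variables do not carry over. Pictures are saved under pics/ and viewed, at most 10 in all, crops included, and the job is handed in when it is done.

Besides the shell and the picture viewer there is one more tool, called after ">>>" as name(argument=value, ...), one argument or row to a line, values as JSON. arm_command: Moves the arm, as the interface text tells. Shifts and turns lie within -1 to 1; 1 stands for 20 cm of shift or pi/4 rad of turn. Its arguments: {"type":"object","properties":{"rows":{"type":"array","items":{"type":"object","properties":{"dp":{"type":"array","items":{"type":"number","minimum":-1,"maximum":1}},"twist":{"type":"number","minimum":-1,"maximum":1}}}},"fingers":{"type":"number"},"grip_force":{"type":"number"}},"required":["rows"]}

```bash
mkdir -p pics
cat > h.py <<'E'
import numpy as np, cv2
from scipy.spatial.transform import Rotation as R
from bench import sensors, vision, ticket, manip
def snap(n,f):
    c=vision.camera(n); cv2.imwrite('pics/'+f,cv2.cvtColor(c['frame'],cv2.COLOR_RGB2BGR)); 
    np.savez('pics/'+f[:-4]+'.npz',**c); return c
def K(c): return np.array([[c['fx'],0,c['cx']],[0,c['fy'],c['cy']],[0,0,1]],float)
def proj(c,P): return cv2.projectPoints(np.array(P,float).reshape(-1,1,3),np.array(c['rvec'],float),np.array(c['tvec'],float),K(c),None)[0].reshape(-1,2)
def atz(c,uv,z):
    Rm=cv2.Rodrigues(np.array(c['rvec'],float))[0]; o=-Rm.T@np.array(c['tvec'],float)
    d=Rm.T@np.linalg.inv(K(c))@np.array([uv[0],uv[1],1.]); return o+d*(z-o[2])/d[2]
E
python3 - <<'E'
from h import *
a=snap('top','t0.png');b=snap('side','s0.png');w=snap('wrist','w0.png')
im=[cv2.imread(f'pics/{n}0.png') for n in 'ts']
cv2.imwrite('pics/ts.png',cv2.resize(np.hstack(im),(800,300)))
s=sensors.get_state();print(s, manip.tip_extent)
for c in(a,b): 
    Rm=cv2.Rodrigues(np.array(c['rvec'],float))[0]; print(-Rm.T@np.array(c['tvec'],float),c['fx'],Rm[2])
E
```

```text
{'clock': 0.15, 'joints': array([ 1.13978775,  0.52189482, -0.03631098,  1.59981284,  0.02121567,
        1.02111753, -0.1127752 ]), 'joint_velocities': array([-0.00058709, -0.00152103,  0.00092663,  0.00035948,  0.00088886,
        0.00031194, -0.00055014]), 'effort': array([ 2.13111001e-03, -9.27384496e+01,  1.98089831e+00, -3.70053470e+01,
        1.80130225e-02,  6.45507695e-03, -7.86623195e-05]), 'tool_pos': array([ 0.22053283, -0.58457499,  0.25287009]), 'tool_rot': array([-4.08100446e-04,  9.83770673e-01,  1.79429882e-01, -1.13680135e-04]), 'contact_force': array([0.27996811, 0.46779816, 0.77692616]), 'ft_torque': array([-0.00949075, -0.02841353,  0.02758704]), 'gripper_force': 0.0, 'finger_gap': 0.0850929263352616} 0.022
[0.43838612 0.05495492 1.12757623] 421.34625950891746 [ 0.12510977  0.01504605 -0.99202881]
[ 0.33568096 -0.53417307  0.78904007] 447.96424373316944 [ 0.25038609  0.60631044 -0.75478106]
```

View pics/t0.png

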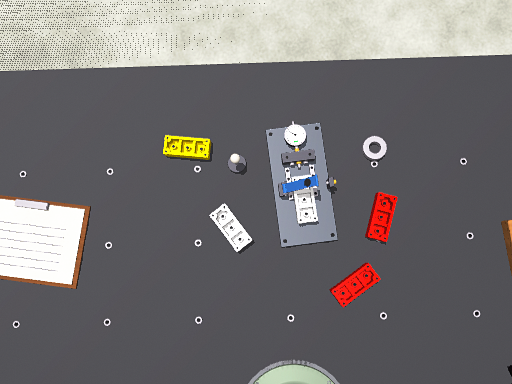

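View pics/s0.png

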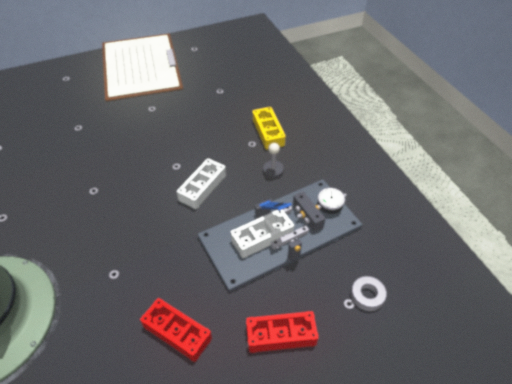

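The top view shows the fixture at (301,185), with the gauge at (295,134). The white housing in its channel is at about (305,200), and the blue strap at (300,184) is raised. Things that could be taken for the housing are the loose white one at (231,228), the reds at (381,217) and (355,285), and the yellow at (187,147). I choose the one in the channel.

Run:
```python
from h import *
a=np.load('pics/t0.npz');b=np.load('pics/s0.npz')
A=cv2.resize(cv2.imread('pics/t0.png')[110:260,240:365],None,fx=4,fy=4,interpolation=cv2.INTER_CUBIC)[:, :400]
A=cv2.resize(cv2.imread('pics/t0.png')[115:255,255:350],(390,575),interpolation=cv2.INTER_CUBIC)
B=cv2.resize(cv2.imread('pics/s0.png')[175:295,190:370],(600,400),interpolation=cv2.INTER_CUBIC)
# scale A 4.105, B 3.333
out=np.zeros((575,800,3),np.uint8); out[:,:390]=A
B=cv2.resize(cv2.imread('pics/s0.png')[175:295,225:347],(410,403),interpolation=cv2.INTER_CUBIC)
out[:403,390:]=B
cv2.imwrite('pics/crop.png',out)
for uv in [(267,129),(319,123),(337,240),(282,246)]: print(atz(a,uv,.015))
```

```text
[0.75145139 0.04700222 0.015     ]
[ 0.76376655 -0.09433794  0.015     ]
[ 0.4476063  -0.12758205  0.015     ]
[0.43577001 0.01662454 0.015     ]
```

View pics/crop.png

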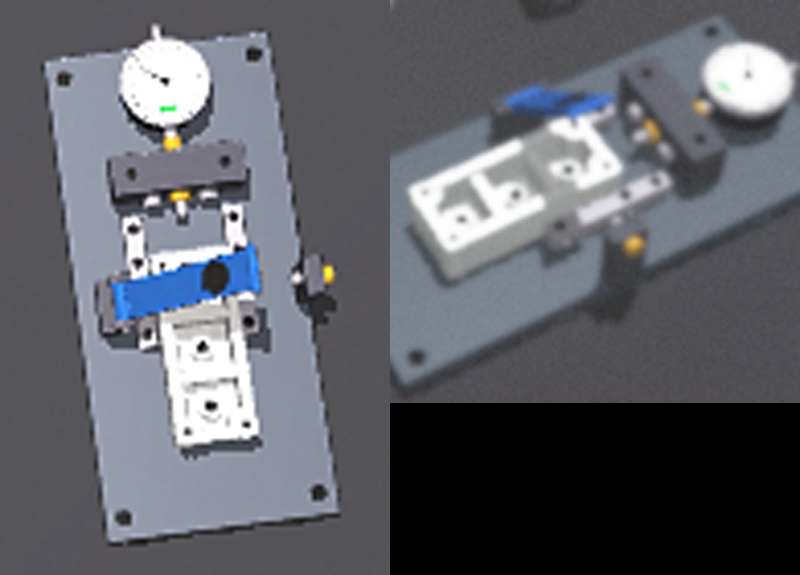

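The crop confirms the choice: the housing in the channel has its rear edge at about (217,440). The strap is raised with its pad at (217,278), and the plate corners are sharp. Next I fit the poses.

```bash
cat >> h.py <<'E'
def F(p,P):
    P=np.atleast_2d(P).astype(float); c,s=np.cos(p[2]),np.sin(p[2])
    return P@np.array([[c,-s,0],[s,c,0],[0,0,1]]).T+[p[0],p[1],0]
E
python3 - <<'E'
from h import *
from scipy.optimize import least_squares
a=np.load('pics/t0.npz');b=np.load('pics/s0.npz')
ta=lambda q:np.array(q)/4.105+[255,115]
tb=lambda q:(np.array(q)-[390,0])/3.36+[225,175]
ca=ta([(46,63),(267,34),(340,513),(108,543)])
PC=[[.16,.075,.015],[.16,-.075,.015],[-.16,-.075,.015],[-.16,.075,.015]]
G=[[.127,0,.044],[-.012,-.072,.064]]
ga=ta([(165,82),(319,272)]); gb=tb([(748,78),(627,237)])
f=lambda p:np.r_[(proj(a,F(p,PC))-ca).ravel(),(proj(a,F(p,G[:1]))-ga[:1]).ravel(),(proj(b,F(p,G[:1]))-gb[:1]).ravel()]
r=least_squares(f,[.6,-.04,.1]);p=r.x;print(p,r.fun.round(1))
print('catch',proj(a,F(p,G[1:])),ga[1],proj(b,F(p,G[1:])),gb[1])
def pad(t,d=.079,h=.003): return [-.012,.047-d*np.cos(t)+h*np.sin(t),.052+d*np.sin(t)+h*np.cos(t)]
pa=ta([(217,278)])
g=least_squares(lambda t:(proj(a,F(p,[pad(t[0])]))-pa).ravel(),[.7]);print('strap',g.x,g.fun)
for t in(g.x[0],.0): print(F(p,[pad(t),pad(t,.108)]))
# housing rear top edge at z .047
e=[atz(a,q,.047) for q in ta([(178,443),(259,437)])]; print('rear',e)
c,s=np.cos(p[2]),np.sin(p[2])
for q in e: d=q[:2]-p[:2]; print('fix',c*d[0]+s*d[1],-s*d[0]+c*d[1])
print('home rear',F(p,[[-.07,0,.031]]))
st=sensors.get_state();q=st['tool_rot'];Rt=R.from_quat(np.r_[q[1:],q[0]]).as_matrix();print(Rt.round(3))
np.save('p.npy',p)
E
```

```text
[ 0.5978344  -0.03999876  0.09938109] [-0.5 -0.6  0.6 -0.6  0.3  0.6 -0.1  0.5  0.3  0.2 -0.1 -0.8]
catch [[331.55125725 182.40461235]] [332.71010962 181.26065773] [[294.97211979 242.60286366]] [295.53571429 245.53571429]
strap [0.78358072] [-0.00306114  0.26923591]
[[ 0.5865728  -0.048001    0.10988499]
 [ 0.58861106 -0.06844296  0.13035379]]
[[ 0.58906858 -0.07303147  0.055     ]
 [ 0.59194589 -0.10188838  0.055     ]]
rear [array([ 0.4932962 , -0.02597974,  0.047     ]), array([ 0.4956704 , -0.07646824,  0.047     ])]
fix -0.1026314515048516 0.024321871305097553
fix -0.1052783163394436 -0.026153064136280678
home rear [[ 0.5281798  -0.04694399  0.031     ]]
[[ 0.936  0.353 -0.   ]
 [ 0.353 -0.936  0.001]
 [-0.    -0.001 -1.   ]]
```

>>> arm_command(
  rows=[
    {"dp":[0.13,-0.095,0]},
    {"dp":[0.26,-0.19,0]},
    {"dp":[0.4,-0.285,0]},
    {"dp":[0.53,-0.38,0]},
    {"dp":[0.667,-0.475,0]},
  ],
  fingers=-1,
)

```text
validation failed for argument at $.ro...
```

>>> arm_command(
  rows=[
    {"dp":[0.13,-0.095,0]},
    {"dp":[0.26,-0.19,0]},
    {"dp":[0.4,-0.285,0]},
    {"dp":[0.53,-0.38,0]},
    {"dp":[0.667,-0.475,0]},
  ],
)

```text
validation failed for argument at $.ro...
```

>>> arm_command(
  rows=[
    {"dp":[0.13,-0.095,0]},
    {"dp":[0.26,-0.19,0]},
    {"dp":[0.4,-0.285,0]},
    {"dp":[0.53,-0.38,0]},
    {"dp":[0.667,-0.475,0]},
  ],
)

```text
validation failed for argument at $.ro...
```

>>> arm_command(
  rows=[
    {"dp":[0.13,-0.095,0],"twist":0.07},
    {"dp":[0.26,-0.19,0],"twist":0.14},
    {"dp":[0.4,-0.285,0],"twist":0.21},
    {"dp":[0.53,-0.38,0],"twist":0.28},
    {"dp":[0.667,-0.475,0],"twist":0.333},
  ],
)

```text
clock: 0.57
tool_pos: [0.3123, -0.4474, 0.2531]
tool_rot: [-0.0, 0.999, 0.048, -0.0]
contact_force: [1.1, -1.0, 0.4]
finger_gap: 0.0853
gripper_force: 0.0
```

```bash
cat >> h.py <<'E'
def loc():
    s=sensors.get_state();p=np.load('p.npy');c,sn=np.cos(p[2]),np.sin(p[2]);d=s['tool_pos'][:2]-p[:2];q=s['tool_rot']
    Rt=R.from_quat(np.r_[q[1:],q[0]]).as_matrix()
    print('t',round(s['clock'],2),'fix TCP',np.round([c*d[0]+sn*d[1],-sn*d[0]+c*d[1],s['tool_pos'][2]],4),'yaw err',round(np.arctan2(Rt[1,0],Rt[0,0])-p[2],4),'F',s['contact_force'].round(1),'tz',Rt[:,2].round(3))
E
python3 - <<'E'
from h import *
loc();snap('wrist','w1.png')
E
```

```text
t 0.57 fix TCP [-0.3246 -0.3771  0.2531] yaw err -0.0035 F [ 1.1 -1.   0.4] tz [-0.  0. -1.]
```

View pics/w1.png

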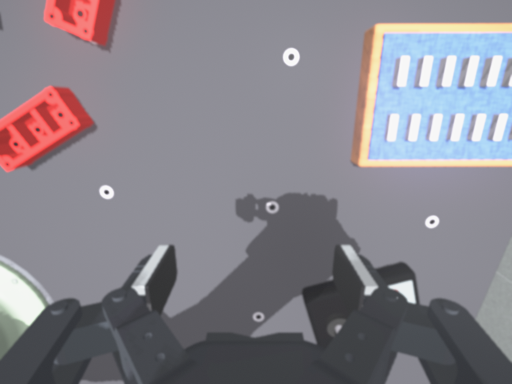

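Rows without a twist were refused, so only the fourth move ran and now the tool is aligned with the fixture. The picture shows granite with the red look-alikes at the left; the fixture is not in view yet. I continue.

>>> arm_command(
  rows=[
    {"dp":[0.1,-0.12,0],"twist":0},
    {"dp":[0.2,-0.25,0],"twist":0},
    {"dp":[0.31,-0.38,0],"twist":0},
    {"dp":[0.41,-0.5,0],"twist":0},
    {"dp":[0.52,-0.63,0],"twist":0},
  ],
  fingers=-1,
)

```text
clock: 1.03
tool_pos: [0.4032, -0.312, 0.2533]
tool_rot: [0.0, 0.999, 0.049, -0.0]
contact_force: [0.3, -1.3, 0.5]
finger_gap: 0.0255
gripper_force: 0.0
```

>>> arm_command(
  rows=[
    {"dp":[0.1,-0.12,0],"twist":0},
    {"dp":[0.2,-0.25,0],"twist":0},
    {"dp":[0.31,-0.38,0],"twist":0},
    {"dp":[0.41,-0.5,0],"twist":0},
    {"dp":[0.52,-0.63,0],"twist":0},
  ],
)

```text
clock: 1.45
tool_pos: [0.4943, -0.1763, 0.2533]
tool_rot: [0.0, 0.999, 0.049, -0.0]
contact_force: [-0.1, -0.7, -0.0]
finger_gap: -0.0
gripper_force: 0.0
```

>>> arm_command(
  rows=[
    {"dp":[0.1,-0.12,0],"twist":0},
    {"dp":[0.2,-0.25,0],"twist":0},
    {"dp":[0.31,-0.38,0],"twist":0},
    {"dp":[0.41,-0.5,0],"twist":0},
    {"dp":[0.52,-0.63,0.1],"twist":0},
  ],
)

```text
clock: 1.87
tool_pos: [0.587, -0.0407, 0.2359]
tool_rot: [0.0, 0.999, 0.049, 0.002]
contact_force: [1.1, -1.3, 0.0]
finger_gap: 0.0
gripper_force: 0.0
```

Run:
```python
from h import *
loc();snap('wrist','w2.png');loc()
```

```text
t 1.87 fix TCP [-0.0109  0.0004  0.2359] yaw err -0.0007 F [ 1.1 -1.3  0. ] tz [ 0.005 -0.    -1.   ]
t 1.92 fix TCP [-0.0093  0.0073  0.2302] yaw err 0.0057 F [-3.6  8.9 -6.4] tz [ 0.     0.003 -1.   ]
```

View pics/w2.png

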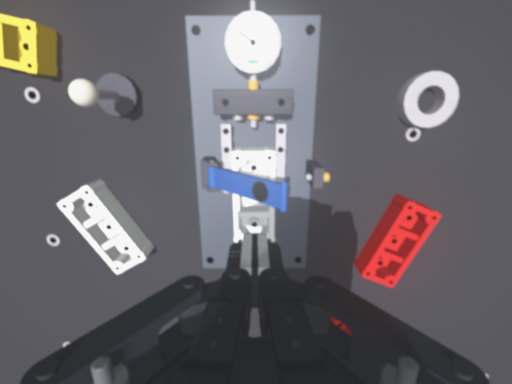

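The wrist view shows the fixture square to the tool: pad (260,190), catch post (318,177), dial (253,42). I descend to just above the raised strap.

>>> arm_command(
  rows=[
    {"dp":[0,0,0.1],"twist":0},
    {"dp":[0,0,0.2],"twist":0},
    {"dp":[0,0,0.3],"twist":0},
    {"dp":[0,0,0.37],"twist":0},
    {"dp":[0,0,0.37],"twist":0},
  ],
)

```text
clock: 2.33
tool_pos: [0.5834, -0.0417, 0.1564]
tool_rot: [-0.0, 0.999, 0.05, -0.002]
contact_force: [-0.3, 0.2, -0.5]
finger_gap: -0.0
gripper_force: 0.0
```

Run:
```python
from h import *
loc();w=np.load('pics/w2.npz');p=np.load('p.npy')
print(proj(w,F(p,[[.127,0,.044],[-.012,-.072,.064]])))
t=.7836;print(proj(w,F(p,[[-.012,.047-.079*np.cos(t)+.003*np.sin(t),.052+.079*np.sin(t)+.003*np.cos(t)]])))
```

```text
t 2.33 fix TCP [-0.0145 -0.0003  0.1564] yaw err 0.0002 F [-0.3  0.2 -0.5] tz [-0.004  0.    -1.   ]
[[254.55412767  45.05602288]
 [319.34244877 181.19069398]]
[[261.85572947 194.18163391]]
```

>>> arm_command(
  rows=[
    {"dp":[0.005,0.0,0.05],"twist":0},
    {"dp":[0.01,0.015,0.1],"twist":0},
    {"dp":[0.01,0.035,0.15],"twist":0},
    {"dp":[0.01,0.06,0.2],"twist":0},
    {"dp":[0.01,0.08,0.23],"twist":0},
  ],
)

```text
clock: 2.75
tool_pos: [0.5882, -0.0583, 0.112]
tool_rot: [0.0, 0.999, 0.049, -0.0]
contact_force: [0.0, -0.1, 0.7]
finger_gap: -0.0002
gripper_force: 0.1
```

```bash
python3 -c "
from h import *
loc()"
```

```text
t 2.75 fix TCP [-0.0114 -0.0173  0.112 ] yaw err -0.0006 F [ 0.  -0.1  0.7] tz [-0.001 -0.    -1.   ]
```

>>> arm_command(
  rows=[
    {"dp":[0,0.015,0.035],"twist":0},
    {"dp":[0,0.03,0.07],"twist":0},
    {"dp":[0,0.05,0.11],"twist":0},
    {"dp":[0,0.06,0.14],"twist":0},
    {"dp":[0,0.07,0.155],"twist":0},
  ],
)

```text
clock: 3.17
tool_pos: [0.5899, -0.0711, 0.0816]
tool_rot: [-0.0, 0.999, 0.05, -0.0]
contact_force: [-0.4, 4.3, 6.6]
finger_gap: -0.0003
gripper_force: 3.3
```

>>> arm_command(
  rows=[
    {"dp":[0,0,0.01],"twist":0},
    {"dp":[0,0,0.02],"twist":0},
    {"dp":[0,0,0.02],"twist":0},
  ],
)

```text
clock: 3.42
tool_pos: [0.5897, -0.0714, 0.0779]
tool_rot: [0.0, 0.999, 0.05, -0.0]
contact_force: [-0.7, -0.3, -0.5]
finger_gap: 0.0001
gripper_force: 0.0
```

```bash
python3 -c "
from h import *
loc();snap('side','s1.png');loc()
cv2.imwrite('pics/s1c.png',cv2.resize(cv2.imread('pics/s1.png')[165:295,190:370],(720,520),interpolation=cv2.INTER_CUBIC))"
```

```text
t 3.42 fix TCP [-0.0112 -0.0304  0.0779] yaw err -0.0001 F [-0.7 -0.3 -0.5] tz [-0. -0. -1.]
t 3.47 fix TCP [-0.0111 -0.0304  0.0781] yaw err -0.0 F [-0.9 -0.6  0.6] tz [-0. -0. -1.]
```

View pics/s1c.png

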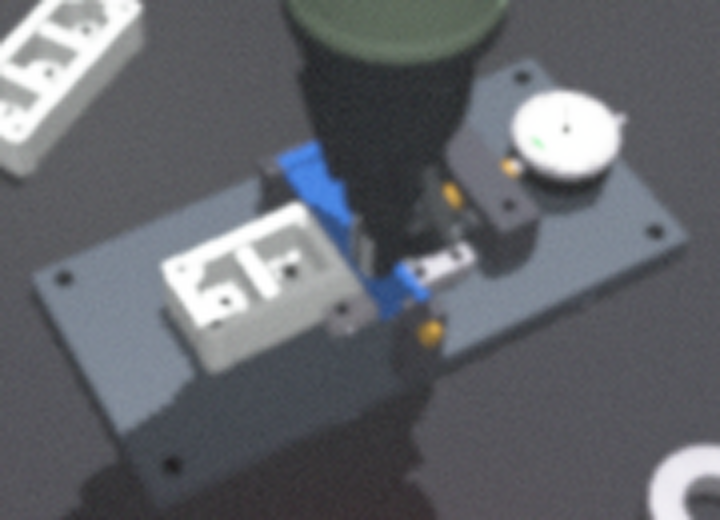

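The side view shows the strap lying level across the housing, with its free end at the catch post (425,290). The force dropped to zero, which fits a snap. I press 2 mm further to confirm it is on its stop.

>>> arm_command(
  rows=[
    {"dp":[0,0,0.008],"twist":0},
    {"dp":[0,0,0.014],"twist":0},
    {"dp":[0,0,0.014],"twist":0},
  ],
)

```text
clock: 3.72
tool_pos: [0.5903, -0.0714, 0.0767]
tool_rot: [0.0, 0.999, 0.05, 0.001]
contact_force: [-6.5, 0.3, 21.2]
finger_gap: 0.0
gripper_force: 10.7
```

>>> arm_command(
  rows=[
    {"dp":[0,0,-0.12],"twist":0},
    {"dp":[0,0,-0.24],"twist":0},
    {"dp":[-0.1,-0.02,-0.24],"twist":0},
    {"dp":[-0.2,-0.05,-0.24],"twist":0},
    {"dp":[-0.35,-0.08,-0.24],"twist":0},
  ],
)

```text
clock: 4.13
tool_pos: [0.5191, -0.0621, 0.1239]
tool_rot: [-0.0, 0.999, 0.05, 0.001]
contact_force: [0.6, -0.2, -0.8]
finger_gap: 0.0004
gripper_force: 0.0
```

>>> arm_command(
  rows=[
    {"dp":[-0.1,-0.02,0],"twist":0},
    {"dp":[-0.2,-0.05,0],"twist":0},
    {"dp":[-0.32,-0.07,0],"twist":0},
    {"dp":[-0.32,-0.07,0],"twist":0},
  ],
)

```text
clock: 4.47
tool_pos: [0.4496, -0.0548, 0.1235]
tool_rot: [0.0, 0.999, 0.05, -0.001]
contact_force: [1.6, -0.7, 0.5]
finger_gap: -0.0002
gripper_force: 0.0
```

```bash
python3 -c "
from h import *
loc();snap('top','t2.png');snap('side','s2.png');loc()
A=cv2.resize(cv2.imread('pics/t2.png')[110:260,255:350],(380,600),interpolation=cv2.INTER_CUBIC)
B=cv2.resize(cv2.imread('pics/s2.png')[165:300,225:330],(420,540),interpolation=cv2.INTER_CUBIC)
o=np.zeros((600,800,3),np.uint8);o[:,:380]=A;o[:540,380:]=B;cv2.imwrite('pics/c2.png',o)"
```

```text
t 4.47 fix TCP [-0.1489 -0.      0.1235] yaw err -0.0 F [ 1.6 -0.7  0.5] tz [-0.003 -0.    -1.   ]
t 4.57 fix TCP [-0.1451 -0.0004  0.1239] yaw err -0.0 F [-0.1  0.1 -0.2] tz [ 0.001 -0.    -1.   ]
```

View pics/c2.png

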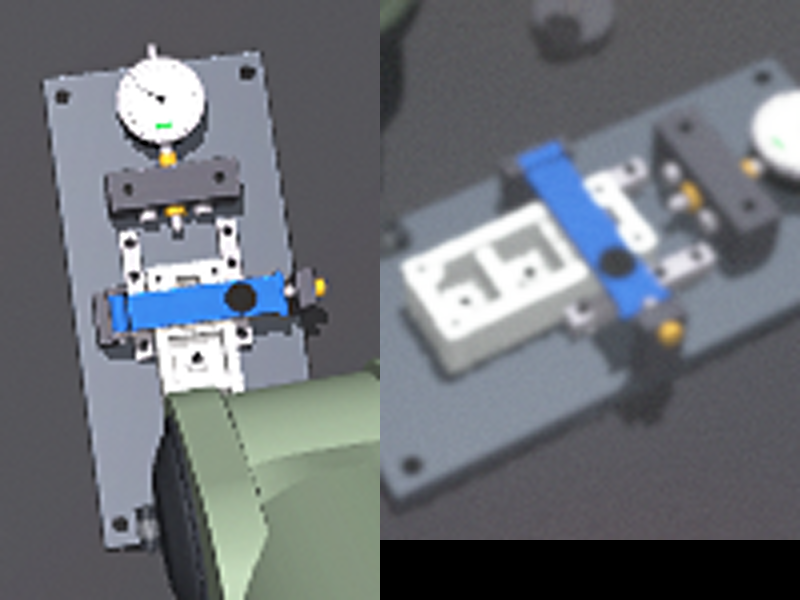

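Both views show the strap staying shut: pad at (241,297), free end in the catch at (285,290), housing not moved. I lower the closed fingers behind the rear face.

>>> arm_command(
  rows=[
    {"dp":[0,0,0.1],"twist":0},
    {"dp":[0,0,0.2],"twist":0},
    {"dp":[0,0,0.3],"twist":0},
    {"dp":[0,0,0.39],"twist":0},
    {"dp":[0,0,0.39],"twist":0},
  ],
)

```text
clock: 4.98
tool_pos: [0.4532, -0.0546, 0.043]
tool_rot: [-0.0, 0.999, 0.05, -0.001]
contact_force: [-0.7, -0.8, -0.0]
finger_gap: 0.0
gripper_force: 0.0
```

>>> arm_command(
  rows=[
    {"dp":[0.03,0,0],"twist":0},
    {"dp":[0.06,0,0],"twist":0},
    {"dp":[0.09,0,0],"twist":0},
    {"dp":[0.12,0,0],"twist":0},
    {"dp":[0.15,0,0],"twist":0},
  ],
)

```text
clock: 5.4
tool_pos: [0.4847, -0.0518, 0.0463]
tool_rot: [0.0, 0.999, 0.05, 0.001]
contact_force: [-0.0, 1.3, -1.3]
finger_gap: 0.0001
gripper_force: 0.3
```

```bash
python3 -c "
from h import *
loc()"
```

```text
t 5.4 fix TCP [-0.1137 -0.0005  0.0463] yaw err -0.0002 F [-0.   1.3 -1.3] tz [ 0.001  0.    -1.   ]
```

>>> arm_command(
  rows=[
    {"dp":[0.02,0,0.01],"twist":0},
    {"dp":[0.04,0,0.01],"twist":0},
    {"dp":[0.06,0,0.01],"twist":0},
    {"dp":[0.08,0,0.01],"twist":0},
    {"dp":[0.1,0,0.01],"twist":0},
  ],
)

```text
clock: 5.82
tool_pos: [0.5036, -0.0498, 0.0435]
tool_rot: [-0.0, 0.999, 0.05, -0.0]
contact_force: [-1.0, 0.1, -0.8]
finger_gap: -0.0003
gripper_force: 0.3
```

>>> arm_command(
  rows=[
    {"dp":[0.008,0,0],"twist":0},
    {"dp":[0.016,0,0],"twist":0},
    {"dp":[0.024,0,0],"twist":0},
    {"dp":[0.032,0,0],"twist":0},
    {"dp":[0.04,0,0],"twist":0},
  ],
)

```text
clock: 6.23
tool_pos: [0.5108, -0.0492, 0.0434]
tool_rot: [0.0, 0.999, 0.05, -0.001]
contact_force: [-5.1, -0.6, 1.9]
finger_gap: 0.0002
gripper_force: 2.3
```

```bash
python3 -c "
from h import *
loc()"
```

```text
t 6.23 fix TCP [-0.0875 -0.0005  0.0434] yaw err -0.0003 F [-5.1 -0.6  1.9] tz [-0.001 -0.    -1.   ]
```

The plunger is in contact (5 N). I creep on.

>>> arm_command(
  rows=[
    {"dp":[0.006,0,0],"twist":0},
    {"dp":[0.012,0,0],"twist":0},
    {"dp":[0.018,0,0],"twist":0},
    {"dp":[0.024,0,0],"twist":0},
    {"dp":[0.03,0,0],"twist":0},
  ],
)

```text
clock: 6.65
tool_pos: [0.5165, -0.0486, 0.0434]
tool_rot: [0.0, 0.999, 0.05, -0.001]
contact_force: [-6.8, -0.6, 2.8]
finger_gap: 0.0001
gripper_force: 3.5
```

>>> arm_command(
  rows=[
    {"dp":[0.002,0,0],"twist":0},
    {"dp":[0.004,0,0],"twist":0},
    {"dp":[0.006,0,0],"twist":0},
  ],
)

```text
clock: 6.9
tool_pos: [0.5175, -0.0485, 0.0433]
tool_rot: [0.0, 0.999, 0.05, -0.001]
contact_force: [-7.8, -0.9, 2.7]
finger_gap: -0.0003
gripper_force: 3.7
```

>>> arm_command(
  rows=[
    {"dp":[0.002,0,0],"twist":0},
    {"dp":[0.005,0,0],"twist":0},
    {"dp":[0.005,0,0],"twist":0},
  ],
)

```text
clock: 7.15
tool_pos: [0.5185, -0.0484, 0.0433]
tool_rot: [0.0, 0.999, 0.05, -0.001]
contact_force: [-7.0, -1.2, 2.8]
finger_gap: -0.0002
gripper_force: 3.6
```

>>> arm_command(
  rows=[
    {"dp":[0.002,0,0],"twist":0},
    {"dp":[0.004,0,0],"twist":0},
    {"dp":[0.004,0,0],"twist":0},
  ],
)

```text
clock: 7.4
tool_pos: [0.5192, -0.0484, 0.0433]
tool_rot: [0.0, 0.999, 0.05, -0.001]
contact_force: [-8.6, -0.7, 3.7]
finger_gap: -0.0003
gripper_force: 4.0
```

>>> arm_command(
  rows=[
    {"dp":[0.002,0,0],"twist":0},
    {"dp":[0.005,0,0],"twist":0},
    {"dp":[0.005,0,0],"twist":0},
  ],
)

```text
clock: 7.65
tool_pos: [0.5192, -0.0484, 0.0431]
tool_rot: [0.0, 0.999, 0.049, -0.002]
contact_force: [-13.1, -1.4, 6.2]
finger_gap: -0.0
gripper_force: 6.3
```

>>> arm_command(
  rows=[
    {"dp":[0.002,0,0],"twist":0},
    {"dp":[0.005,0,0],"twist":0},
    {"dp":[0.005,0,0],"twist":0},
  ],
)

```text
clock: 7.9
tool_pos: [0.5193, -0.0485, 0.0429]
tool_rot: [0.0, 0.999, 0.049, -0.003]
contact_force: [-16.2, -2.4, 7.4]
finger_gap: 0.0
gripper_force: 8.6
```

It stopped dead at x = 0.519 with the force rising, so it is on the hard stops. I hold and check.

>>> arm_command(
  rows=[
    {"dp":[0.002,0,0],"twist":0},
    {"dp":[0.002,0,0],"twist":0},
    {"dp":[0.002,0,0],"twist":0},
    {"dp":[0.002,0,0],"twist":0},
    {"dp":[0.002,0,0],"twist":0},
  ],
)

```text
clock: 8.32
tool_pos: [0.5193, -0.0485, 0.0428]
tool_rot: [0.0, 0.999, 0.049, -0.003]
contact_force: [-18.8, -2.4, 8.5]
finger_gap: -0.0002
gripper_force: 9.6
```

```bash
python3 -c "
from h import *
loc();snap('top','t3.png');snap('side','s3.png');loc()
A=cv2.resize(cv2.imread('pics/t3.png')[110:260,255:350],(380,600),interpolation=cv2.INTER_CUBIC)
B=cv2.resize(cv2.imread('pics/s3.png')[165:300,225:330],(420,540),interpolation=cv2.INTER_CUBIC)
o=np.zeros((600,800,3),np.uint8);o[:,:380]=A;o[:540,380:]=B;cv2.imwrite('pics/c3.png',o)"
```

```text
t 8.32 fix TCP [-0.079  -0.0006  0.0428] yaw err -0.0006 F [-18.8  -2.4   8.5] tz [-0.007 -0.001 -1.   ]
t 8.42 fix TCP [-0.079  -0.0007  0.0428] yaw err -0.0006 F [-19.2  -2.4   7.2] tz [-0.007 -0.001 -1.   ]
```

View pics/c3.png

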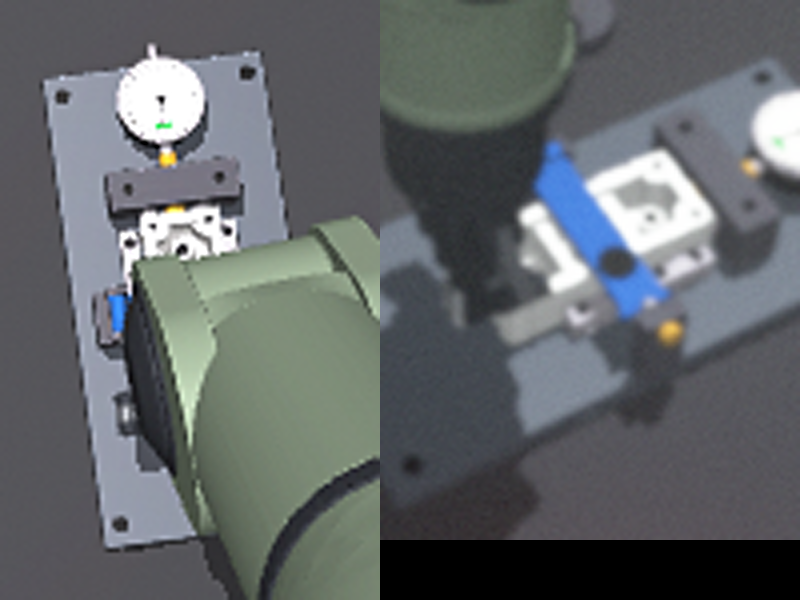

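The housing's front is up at the stops (180,215) and the dial needle points to the green mark. The strap is shut and the push is steady at 19 N, so I hand in.

```bash
python3 -c "
from h import *
print(ticket.close_job());loc()"
```

```text
the job is handed in; nothing more can be done
None
the job is handed in; nothing more can be done
```

I handed the job in with the strap snapped shut and the housing home on the stops, held by a steady push of about 19 N; the interface gave no verdict.

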